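# Unstack the jars and set out the guest shelf

### The job

Set this shelf out for guests: take the stack of three lidded ceramic jars apart and stand each jar upright in the bamboo saucer of its own size, the largest jar in the largest saucer, the middle one in the middle one, the smallest in the smallest. The nail brush that somebody left lying across the largest saucer belongs in its slatted bamboo dish, lying lengthwise inside it with the bristles down. Set the jars down rather than dropping them, tip none over, and leave the comb and the ladle where they lie.

Things in the scene. Friction and masses are not known exactly. Their poses are not given: they have to be found in the camera images.
- jar_large: Bottom of the stack, standing on the shelf board (the work surface, z = 0): round off-white stoneware jar, straight sides, 68 mm across, 72 mm high over its flat bamboo lid (64 mm across, 8 mm thick, no knob, fixed to the jar); 62 mm across at the very foot, full width from 5 mm up. Grip across the body from above. Origin: centre of its underside, z up. About 280 g
- jar_medium: Middle of the stack, standing loose on the large jar's lid: round off-white stoneware jar, straight sides, 52 mm across, 56 mm high over its flat bamboo lid (48 mm across, 8 mm thick, no knob, fixed to the jar); 46 mm across at the very foot, full width from 5 mm up. Grip across the body from above. Origin: centre of its underside, z up. About 140 g
- jar_small: Top of the stack, standing loose on the medium jar's lid: round off-white stoneware jar, straight sides, 36 mm across, 44 mm high over its flat bamboo lid (32 mm across, 8 mm thick, no knob, fixed to the jar); 30 mm across at the very foot, full width from 5 mm up. Grip across the body from above. Origin: centre of its underside, z up. About 60 g
- nail_brush: bamboo nail brush, an oblong block 92 mm long (its x axis), 40 mm wide (y), 30 mm high: lower 14 mm pale bristles (34 mm wide), upper 16 mm a darker bamboo back to grip across its width from above. Starts bristles down across the lip of the largest saucer, underside 8 mm above the shelf board. Origin: centre of its underside (bristle tips), z up. About 70 g
- saucer_large: the largest bamboo saucer, round, fixed to the shelf board: 93 mm across over its lip, lip 8 mm high; its flat well is 85 mm across at the lip, with its floor 4 mm above the shelf board. Belongs to the 68 mm jar. Origin: centre of its underside, on the shelf board, z up
- saucer_medium: the middle-sized bamboo saucer, round, fixed to the shelf board: 77 mm across over its lip, lip 8 mm high; its flat well is 69 mm across at the lip, with its floor 4 mm above the shelf board. Belongs to the 52 mm jar. Origin: centre of its underside, on the shelf board, z up
- saucer_small: the smallest bamboo saucer, round, fixed to the shelf board: 61 mm across over its lip, lip 8 mm high; its flat well is 53 mm across at the lip, with its floor 4 mm above the shelf board. Belongs to the 36 mm jar. Origin: centre of its underside, on the shelf board, z up
- brush_dish: oblong slatted bamboo dish for the brush, fixed to the shelf board: outside 118 mm long (its x axis) by 70 mm wide (y), lip 12 mm high; well 106 x 58 mm, tops of its slats 8 mm above the shelf board. The brush may lie either way round. Origin: centre of its underside, on the shelf board, z up
- comb: white plastic comb lying loose and flat on the shelf board, 150 mm long (its x axis), 32 mm wide, 6 mm high; not part of the job. Origin: centre of its underside
- ladle: spare sauna ladle lying loose along the far edge of the shelf board: steel cup 84 mm across and 42 mm high, standing, and a wooden handle that runs 360 mm along the ladle's x axis and slopes down to the board; not part of the job. Origin: centre of the cup's underside
Things that resemble listed ones, but are neither listed nor needed, are in the scene too. What is shaped like the nail_brush but blue or purple is not meant.

How it is judged (in metres and radians):
At the end, for the whole second after the job is handed in: Each jar stands on the floor of its own saucer, upright within 0.04 rad, within 13 mm of its centre. The brush lies bristles down on its dish's slats, level within 0.05 rad, within 11 mm of its centre along and 12 mm across, aligned within 0.25 rad. All at rest (horizontal distance between jar_large and saucer_large below 0.013 m and z of jar_large in the frame of saucer_large between 0.002 and 0.0055 m and angle between each of jar_large, jar_medium, jar_small's own z axis and vertical below 0.04 rad and linear speed of each of jar_large, jar_medium, jar_small, nail_brush below 0.02 m/s and horizontal distance between jar_medium and saucer_medium below 0.013 m and z of jar_medium in the frame of saucer_medium between 0.002 and 0.0055 m and horizontal distance between jar_small and saucer_small below 0.013 m and z of jar_small in the frame of saucer_small between 0.002 and 0.0055 m and x of nail_brush in the frame of brush_dish between -0.011 and 0.011 m and y of nail_brush in the frame of brush_dish between -0.012 and 0.012 m and z of nail_brush in the frame of brush_dish between 0.006 and 0.0105 m and angle between nail_brush's own z axis and vertical below 0.05 rad and angle between the x axis of nail_brush and the x axis of brush_dish, either way round below 0.25 rad); the robot touches nothing.
It fails at once if a jar is tipped over (leans more than 0.6 rad) (angle between any of jar_large, jar_medium, jar_small's own z axis and vertical above 0.6 rad).
It fails at once if a jar is dropped: it comes down within 16 mm of the shelf board faster than 0.5 m/s (a free fall of more than about 13 mm) ((height (world z) of jar_large below 0.016 m and linear speed of jar_large above 0.5 m/s) or (height (world z) of jar_medium below 0.016 m and linear speed of jar_medium above 0.5 m/s) or (height (world z) of jar_small below 0.016 m and linear speed of jar_small above 0.5 m/s)).
It fails at once if the comb or the ladle is moved by more than 20 mm (distance of any of comb, ladle from where it was at the start of the episode above 0.02 m).
It also fails if it takes over 115 s, if anything falls off the work surface, if the arm or the gripper's body presses on something with over 40 N, if the wrist force passes 120 N, or if a joint passes its speed limit or range.

### The arm

A 6-joint arm with a two-finger parallel gripper is mounted at the origin on the work surface. World frame = base frame: x ahead of the robot, y to its left, z up, the work surface at z = 0. Lengths are in m, angles in degrees, forces in N, time in s.
With the tool pointing down it reaches from about 0.25 to 0.725 m from the base axis. Payload 9.7 kg.
Tool frame: the origin (TCP) lies midway between the tips of the shut fingers; the grasp point (between the pads) lies 19 mm behind it; z points along the fingers, y is the line along which they close (so a half turn about z gives the same grasp; the last joint's range is limited). The gripper opens to 85 mm and grips with 20 to 120 N. Pads are 22 mm wide; open, the fingers measure 114 mm over their backs; the gripper's body (76 mm by 85 mm) begins 54 mm behind the grasp point. The pads swing forward as they close: fully open they stand 13 mm farther back than shut.
Start: joints at [76.203, 4.979, 10.078, 95.1, 0, 90], TCP at [0.131, 0.534, 0.231] pointing down, gripper open.
Joint ranges: [-179.16, 179.16], [-48.56, 103.87], [-65.8, 70.77], [-126.05, 130.52], [-82.76, 87.17], [-180, 180]. Speed limits (degrees/s): [127.2, 127.2, 147.25, 180, 180, 180].

### API

Orientations are given as [roll, pitch, yaw] about the fixed x, y, z axes, in that order (R = Rz(yaw) Ry(pitch) Rx(roll)).
In Python, from workcell import * gives the robot as it stands.
- The arm moves only by the tool servo_tool, never from a script. Its argument "moves" is a list of rows, each a list of 4 numbers: the shift along the world's x, y, z in cm, then the turn about the world's z in rad. A call has 1 to 20 rows; each row is the pose to reach, as a shift and turn from the pose commanded when the call began; what a row does not reach only later rows make up. A row lasts 1/12 s, in which the tool goes at most 41.7 mm and 7.16 degrees, less where a joint would pass 70% of its speed; a pose out of reach is approached as far as the arm can. A call with a gripper value outside its range is refused whole. "claw" is the closure, from 0 (fully open) to 1 (shut), set as the call begins (left out, the last holds). The fingers move at their own pace and stop on an object; "force" is the grip in N (left out, the last holds). Time passes only in rows, so rows that repeat a pose let the fingers close. It gives the time, the measured TCP pose, the force, the opening and the grip force at its end, in the units of the state.
- get_obs(): the state, without advancing time (a new reading comes with each control period).
- camera(name): name is "side" or "top"; returns the picture (420x560x3 uint8, red, green, blue); there is no depth.
- get_calibration(name): a dict with "fx", "fy", "cx", "cy" (pixels), "k1" (the pictures are not rectified: a ray, as slopes to the right and down, at radius r is drawn at 1 + k1 r^2 times it, then the intrinsics apply), "rvec" (rotation vector, rad) and "tvec" (3), from world to camera coordinates, as OpenCV has them. Camera axes: x right, y down, z forward; pixel columns grow to the right and rows downward; lengths in m; the calibration is good to about 2 mm. A picture is of the moment at which its call begins. get_calibration takes no time and is no camera call.
- job_done(): hands the job in; it is judged then, once.
The state is a dict: "time": time; "q": joint angles; "qd": joint speeds; "joint_efforts": joint torques, N m; "ee_pos": TCP position; "tcp_rot": TCP orientation; "wrist_force": force on the tool from outside, world axes, zero at the start; "torque": the same for the moment, N m; "opening": finger opening in m; "grasp_force": force on a finger pad.
Only numpy, scipy, OpenCV 4.12 (cv2) and the standard library are available. Lean on these libraries where they do the work, as an engineer would, in place of code of your own. Each camera call takes 0.05 s, during which the arm holds its last target. There are 200 camera calls.

## Working session

There is one attempt and no reset: what is moved stays moved. The work goes in short steps, Python scripts to look and compute and a tool call to move; the robot and the scene stay as the last step left them, time stands still between calls to the robot, and variables do not carry over. Pictures are saved under pics/ and viewed, at most 14 in all, crops included, and the job is handed in when it is done.

Besides the shell and the picture viewer there is one more tool, called after ">>>" as name(argument=value, ...) on one line, values as JSON. servo_tool: Moves the arm, as the interface text tells. Its arguments: {"type":"object","properties":{"moves":{"type":"array","items":{"type":"array","items":{"type":"number"}}},"claw":{"type":"number"},"force":{"type":"number"}},"required":["moves"]}

```bash
mkdir -p pics; cat > h.py <<'E'
from workcell import *
import numpy as np, cv2
def cal(n):
    c=get_calibration(n);R=cv2.Rodrigues(np.array(c["rvec"],float))[0];return c,R,np.array(c["tvec"],float).ravel()
def ray(n,u,v):
    c,R,t=cal(n);d=np.array([(u-c["cx"])/c["fx"],(v-c["cy"])/c["fy"]]);s=d.copy()
    for _ in range(30): s=d/(1+c["k1"]*(s@s))
    return -R.T@t, R.T@np.array([s[0],s[1],1])
def pt(n,u,v,z):
    o,d=ray(n,u,v);return (o+d*(z-o[2])/d[2])[:2]
def proj(n,P):
    c,R,t=cal(n);p=R@np.array(P,float)+t;s=p[:2]/p[2];s=s*(1+c["k1"]*(s@s));return np.array([c["fx"]*s[0]+c["cx"],c["fy"]*s[1]+c["cy"]])
def snap(n,f,crop=None,k=1):
    im=camera(n)[:,:,::-1]
    if crop: x0,y0,x1,y1=crop; im=im[y0:y1,x0:x1]
    cv2.imwrite("pics/"+f,cv2.resize(im,None,fx=k,fy=k,interpolation=cv2.INTER_CUBIC))
E
python3 - <<'E'
from h import *
snap("top","t0.png",None,1.4);snap("side","s0.png",None,1.4)
for n in("top","side"):print(n,-cal(n)[1].T@cal(n)[2],get_calibration(n))
print(get_obs())
E
```

```text
top [ 0.28862976 -0.00778738  1.5364601 ] {'fx': 496.53832839229824, 'fy': 496.53832839229824, 'cx': 281.47285206220386, 'cy': 213.19915736792444, 'k1': -0.04470163822515274, 'rvec': array([ 2.14409458, -2.05867079,  0.22947919]), 'tvec': array([-0.0191598 ,  0.61968483,  1.43516586])}
side [0.30190707 0.61524003 0.84310481] {'fx': 401.5968568891594, 'fy': 401.5968568891594, 'cx': 279.2420965886227, 'cy': 213.02723300782455, 'k1': -0.005850064238846942, 'rvec': array([ 0.58871964, -2.70510387,  1.07050887]), 'tvec': array([0.54569653, 0.26014224, 0.902793  ])}
{'time': 0.1, 'q': array([ 7.62044132e+01,  5.00853265e+00,  1.00386806e+01,  9.50990853e+01,
       -6.97369429e-04,  9.00023204e+01]), 'qd': array([ 0.10433182, -0.11851432,  0.04555972, -0.01783786,  0.08524029,
       -0.03251037]), 'joint_efforts': array([-5.77194387e-04, -5.21561122e+01,  4.65653050e+01,  1.60295359e-02,
        3.47823368e-05,  5.89609726e-06]), 'ee_pos': array([0.13110713, 0.53393562, 0.23064555]), 'tcp_rot': array([-1.79931063e+02,  7.00160732e-04,  1.66202094e+02]), 'wrist_force': array([-0.19751022,  0.03020143, -0.26703665]), 'torque': array([ 0.01763337,  0.00056319, -0.01774247]), 'grasp_force': 0.0, 'opening': 0.0855637321700103}
```

View pics/t0.png

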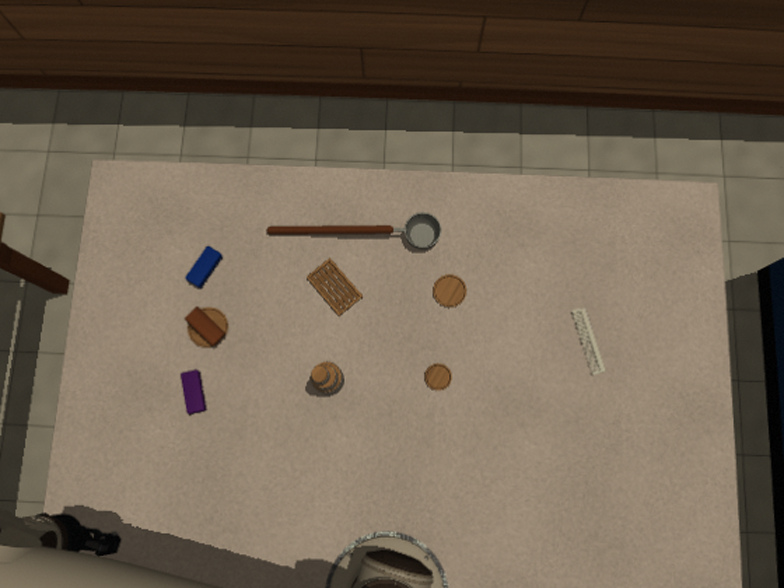

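View pics/s0.png

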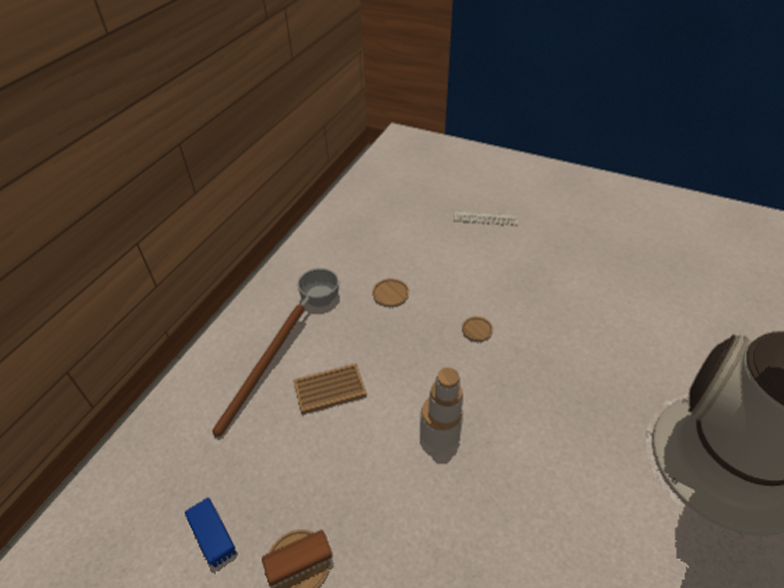

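The top view shows the stack at about (325,378)/1.4, the brush on the large saucer at (207,327)/1.4 and the dish at (335,287)/1.4. The medium saucer is at (449,291)/1.4 and the small one at (438,377)/1.4. I'll enlarge these areas next.

```bash
python3 - <<'E'
from h import *
snap("top","t1.png",(125,170,345,295),3.6)
snap("side","s1.png",(170,240,350,420),3.3)
E
```

```text
(no output)
```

View pics/t1.png

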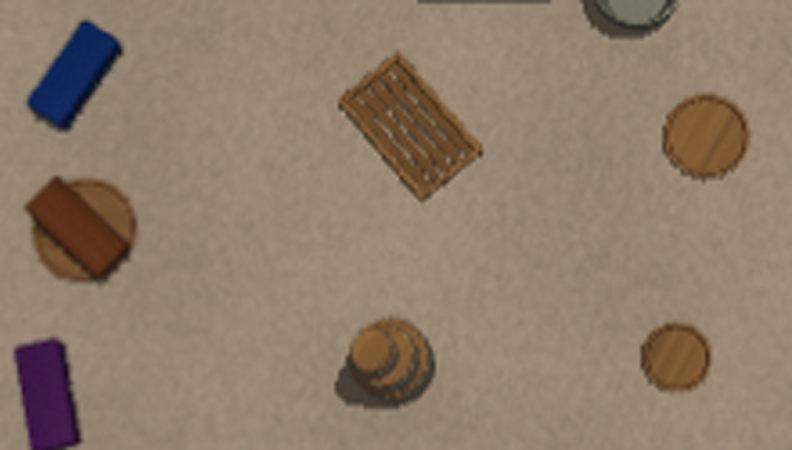

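View pics/s1.png

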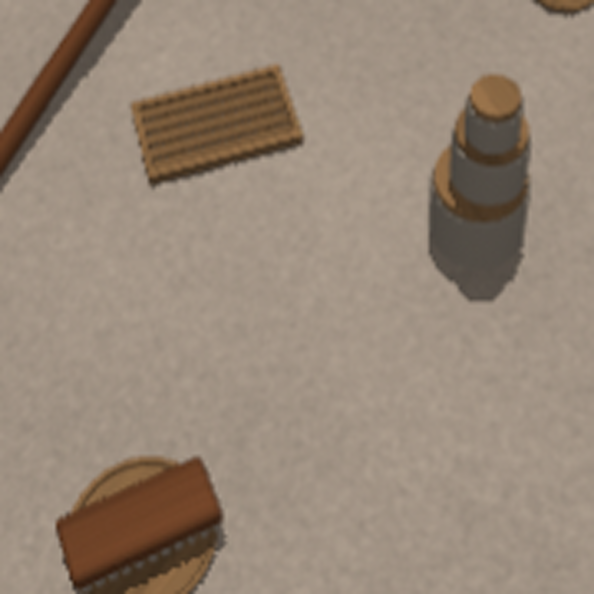

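The top crop shows the dish corners at (398,52), (340,102), (423,201) and (482,152). The saucer centres are (85,230), (706,136) and (676,357). The small lid is at (374,352) in the top crop and (495,96) in the side crop, and the stack isn't concentric.

```bash
cat >> h.py <<'E'
T=lambda x,y:(125+(x+.5)/3.6-.5,170+(y+.5)/3.6-.5)
S=lambda x,y:(170+(x+.5)/3.3-.5,240+(y+.5)/3.3-.5)
def circ(n,c,z,r):return [proj(n,[c[0]+r*np.cos(a),c[1]+r*np.sin(a),z]) for a in np.linspace(0,6.283,60)]
def tri(a,b):
    o1,d1=ray("top",*a);o2,d2=ray("side",*b)
    s=np.linalg.lstsq(np.c_[d1,-d2],o2-o1,rcond=None)[0];p,q=o1+s[0]*d1,o2+s[1]*d2;return (p+q)/2,np.linalg.norm(p-q)
E
python3 - <<'E'
from h import *
np.set_printoptions(precision=4,suppress=True)
for n,x,y in(("L",85,230.5),("M",706,136.5),("S",676,357)):print(n,pt("top",*T(x,y),.008))
C=[pt("top",*T(*p),.012) for p in((398,52),(340,102),(423,201),(482,152))]
e=lambda a,b:(np.linalg.norm(b-a),np.degrees(np.arctan2(*(b-a)[::-1])))
print("dish",np.mean(C,0),e(C[0],C[3]),e(C[1],C[2]),e(C[0],C[1]))
C=[pt("side",*S(*p),.012) for p in((134,102),(277,67),(302,139),(154,178))]
print("dish side",np.mean(C,0),e(C[0],C[1]),e(C[3],C[2]),e(C[0],C[3]))
C=[pt("top",*T(*p),.038) for p in((59,177),(26,207),(99,273),(130,241))]
print("brush",np.mean(C,0),e(C[0],C[3]),e(C[1],C[2]),e(C[0],C[1]))
C=[pt("side",*S(*p),.038) for p in((57,522),(200,459),(221,515),(77,585))]
print("brush side",np.mean(C,0),e(C[0],C[1]),e(C[3],C[2]),e(C[0],C[3]))
print("small lid",pt("top",*T(374,352),.172),pt("side",*S(495,96),.172),tri(T(374,352),S(495,96)))
# jar body edges from side view
def body(n,l,r,z,F):
    return pt(n,*F(*l),z),pt(n,*F(*r),z)
c=pt("side",*S(495,96),.172)
E
```

```text
L [0.551  0.4215]
M [ 0.6571 -0.1168]
S [ 0.4622 -0.0958]
dish [0.6548 0.1428] (np.float64(0.1181656359961044), np.float64(-137.99942149114403)) (np.float64(0.11616118334377157), np.float64(-137.6205878832331)) (np.float64(0.06791789827683832), np.float64(134.67780995663506))
dish side [0.6525 0.1484] (np.float64(0.11236926704535928), np.float64(-138.61963337252735)) (np.float64(0.11160830681929883), np.float64(-138.1359658167979)) (np.float64(0.07093063448528755), np.float64(133.41499243982847))
brush [0.551  0.4194] (np.float64(0.08521671574602652), np.float64(-128.57196920140797)) (np.float64(0.08746097130184549), np.float64(-128.4259642280851)) (np.float64(0.03761886335838183), np.float64(136.72242895172622))
brush side [0.5461 0.4269] (np.float64(0.0885303384911458), np.float64(-130.9915580470268)) (np.float64(0.08769984629810712), np.float64(-129.45683880011063)) (np.float64(0.03829429185556837), np.float64(140.91216227947106))
small lid [0.438  0.1444] [0.4378 0.152 ] (array([0.4393, 0.1455, 0.1627]), np.float64(0.0007428719058338171))
```

>>> servo_tool(moves=[[4,-1.1,0,-0.12],[8,-2.2,0,-0.24],[12,-3.3,0,-0.36],[16,-4.4,-1,-0.48],[20,-5.5,-2,-0.6],[24,-6.6,-4,-0.72],[28,-7.7,-6,-0.84],[32,-8.8,-8,-0.96],[36,-9.9,-9,-1.08],[40,-11,-10,-1.2],[41.9,-11.3,-11,-1.32],[41.9,-11.3,-11,-1.44],[41.9,-11.3,-11,-1.56],[41.9,-11.3,-11,-1.68],[41.9,-11.3,-11,-1.8],[41.9,-11.3,-11,-1.92],[41.9,-11.3,-11,-2.02],[41.9,-11.3,-11,-2.02],[41.9,-11.3,-11,-2.02],[41.9,-11.3,-11,-2.02]], claw=0, force=30)

```text
time: 1.87
ee_pos: [0.5501, 0.4211, 0.1211]
tcp_rot: [-180.0, 0.0, 50.7]
wrist_force: [-0.8, 0.8, 0.4]
opening: 0.085
grasp_force: 0.0
```

```bash
python3 - <<'E'
from h import *
a=camera("top")[:,:,::-1][180:290,90:210];b=camera("side")[:,:,::-1][280:420,140:280]
f=lambda i:cv2.resize(i,(400,int(400*i.shape[0]/i.shape[1])),interpolation=cv2.INTER_CUBIC)
a,b=f(a),f(b);o=np.zeros((400,800,3),np.uint8);o[:a.shape[0],:400]=a;o[:400,400:]=b;cv2.imwrite("pics/g1.png",o)
q=get_obs();p=q["ee_pos"];print(p,q["tcp_rot"],q["opening"])
yaw=np.radians(q["tcp_rot"][2]-90);y=np.array([np.cos(yaw),np.sin(yaw),0])
for s in(-1,1):
  for z in(.013,):
    P=p+[0,0,z]+s*y*.0428 if 0 else p+np.array([0,0,z])+s*y*.0428
    t=proj("top",P);w=proj("side",P);print((t-[90,180]+.5)*400/120-.5,(w-[140,280]+.5)*400/140-.5+[400,0])
E
```

```text
[0.550112   0.42110849 0.12117742] [-1.79997813e+02  1.14975515e-02  5.05921088e+01] 0.08516679227782896
[122.64218441 191.11995308] [607.45972253 333.42752201]
[192.52701522 118.87928858] [563.48790217 208.95091087]
```

View pics/g1.png

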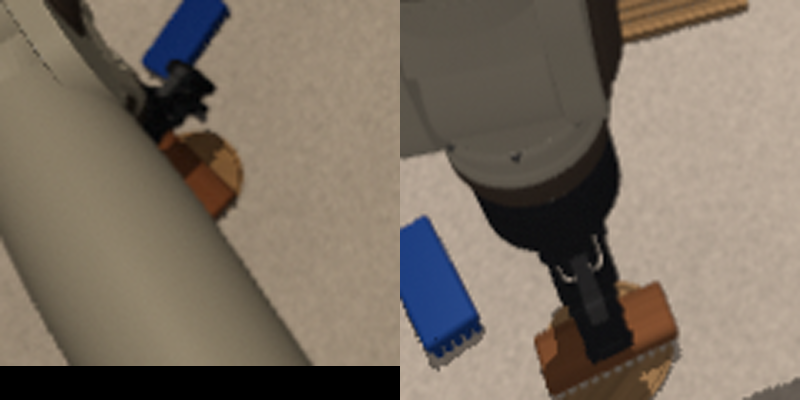

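The side view shows the near fingertip at about (610,357), close to the predicted position, so both calibrations are fairly good. I'll grasp the brush at the average of the two estimates.

>>> servo_tool(moves=[[-0.1,0.2,-3],[-0.1,0.2,-6],[-0.1,0.2,-8.5],[-0.1,0.2,-10],[-0.1,0.2,-11.1],[-0.1,0.2,-11.1],[-0.1,0.2,-11.1]])

```text
validation failed for argument at $.mo...
```

>>> servo_tool(moves=[[-0.1,0.2,-3,0],[-0.1,0.2,-6,0],[-0.1,0.2,-8.5,0],[-0.1,0.2,-10,0],[-0.1,0.2,-11.1,0],[-0.1,0.2,-11.1,0],[-0.1,0.2,-11.1,0]])

```text
time: 2.55
ee_pos: [0.5492, 0.4232, 0.0106]
tcp_rot: [180.0, 0.0, 50.5]
wrist_force: [0.1, -1.0, 0.3]
opening: 0.0855
grasp_force: 0.0
```

>>> servo_tool(moves=[[0,0,0,0],[0,0,0,0],[0,0,0,0],[0,0,0,0],[0,0,0,0],[0,0,0,0],[0,0,0,0],[0,0,0,0],[0,0,0,0],[0,0,0,0]], claw=1, force=30)

```text
time: 3.38
ee_pos: [0.5496, 0.4235, 0.0115]
tcp_rot: [180.0, -0.1, 50.5]
wrist_force: [-0.1, -0.3, 6.9]
opening: 0.0393
grasp_force: 30.8
```

Carrying the brush to the dish now would bring the forearm close to the tall stack. I'll park it on free board first.

>>> servo_tool(moves=[[0,0,1.5,0],[0,0,3,0],[0.5,-2.5,3,0],[1,-5,3,0],[1.5,-8,3,0],[1.6,-10.8,3,0],[1.6,-10.8,3,0],[1.6,-10.8,2,0],[1.6,-10.8,1,0],[1.6,-10.8,0,0],[1.6,-10.8,-0.4,0],[1.6,-10.8,-0.7,0],[1.6,-10.8,-0.7,0],[1.6,-10.8,-0.7,0]])

```text
time: 4.55
ee_pos: [0.5645, 0.3157, 0.0033]
tcp_rot: [-180.0, 0.0, 50.5]
wrist_force: [-3.7, -2.3, 6.4]
opening: 0.0394
grasp_force: 31.5
```

>>> servo_tool(moves=[[0,0,0,0],[0,0,0,0],[0,0,0,0],[0,0,0,0],[0,0,0,0],[0,0,0,0],[0,0,3,0],[0,0,6,0],[0,0,10,0],[0,0,14,0],[0,0,18,0],[0,0,22,0],[0,0,25,0],[0,0,25,0],[0,0,25,0]], claw=0)

```text
time: 5.8
ee_pos: [0.5659, 0.3155, 0.2556]
tcp_rot: [179.9, -0.2, 50.5]
wrist_force: [-0.3, 0.5, -0.8]
opening: 0.0857
grasp_force: 0.0
```

>>> servo_tool(moves=[[-2,-2.6,0,-0.12],[-4,-5.2,0,-0.24],[-6,-7.8,0,-0.36],[-8,-10.4,0,-0.48],[-10,-13,0,-0.6],[-12,-15.6,0,-0.72],[-12.7,-16.8,0,-0.84],[-12.7,-16.8,0,-0.88],[-12.7,-16.8,0,-0.88],[-12.7,-16.8,0,-0.88],[-12.7,-16.8,-3,-0.88],[-12.7,-16.8,-5,-0.88],[-12.7,-16.8,-5,-0.88],[-12.7,-16.8,-5,-0.88]])

```text
time: 6.97
ee_pos: [0.4441, 0.0318, 0.2113]
tcp_rot: [-178.2, 0.2, 3.0]
wrist_force: [-0.5, 0.6, -0.3]
opening: 0.0855
grasp_force: 0.0
```

```bash
python3 - <<'E'
from h import *
a=camera("top")[:,:,::-1][210:310,170:310];b=camera("side")[:,:,::-1][220:360,250:390]
a=cv2.resize(a,(400,286),interpolation=cv2.INTER_CUBIC);b=cv2.resize(b,(400,400),interpolation=cv2.INTER_CUBIC);o=np.zeros((400,800,3),np.uint8);o[:286,:400]=a;o[:400,400:]=b;cv2.imwrite("pics/g2.png",o)
q=get_obs();print(q["ee_pos"])
E
```

```text
[0.4442305  0.03220563 0.21198777]
```

View pics/g2.png

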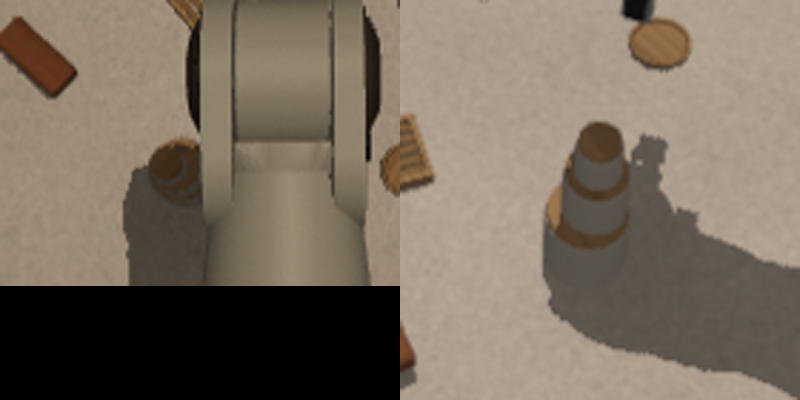

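The arm is off target: y is 0.032 instead of 0.147. In both views the stack still stands untouched. I'll let the arm settle and read the state.

>>> servo_tool(moves=[[0,0,0,0],[0,0,0,0],[0,0,0,0]])

```text
time: 7.32
ee_pos: [0.4451, 0.0323, 0.214]
tcp_rot: [-178.2, 0.0, 3.1]
wrist_force: [0.3, 0.6, -0.5]
opening: 0.0853
grasp_force: 0.0
```

```bash
python3 -c "
from h import *
print(get_obs())"
```

```text
{'time': 7.3167, 'q': array([  3.00782279,  -9.48789257,  -5.8642264 ,  93.62601569,
         1.78974832, 179.94142373]), 'qd': array([-0.15798132,  0.04060188,  0.00332552, -0.07101285,  0.00830623,
       -0.10537067]), 'joint_efforts': array([-1.30010128e-02, -3.60594893e+01,  4.64423597e+01,  9.80109471e-03,
        1.01961710e-01, -6.19115724e-06]), 'ee_pos': array([0.44513283, 0.03230274, 0.21400967]), 'tcp_rot': array([-1.78210250e+02,  5.20066336e-04,  3.06637049e+00]), 'wrist_force': array([ 0.31031337,  0.57920501, -0.49038671]), 'torque': array([-0.04138865,  0.02389705,  0.02949733]), 'grasp_force': 0.0, 'opening': 0.0852766169441491}
```

Joint 6 hit its limit, since j6 = j1 + 180 − yaw. I'll turn back about 0.55 rad.

>>> servo_tool(moves=[[0,0,2,0.12],[0,0,4,0.24],[0,0,4,0.36],[0,0,4,0.48],[0,0,4,0.55],[0,0,4,0.55],[0,0,4,0.55],[0,0,4,0.55]])

```text
time: 7.98
ee_pos: [0.445, 0.0321, 0.2536]
tcp_rot: [-178.2, 0.0, 34.4]
wrist_force: [0.1, 0.1, 0.5]
opening: 0.0852
grasp_force: 0.0
```

>>> servo_tool(moves=[[-0.2,3,0,0],[-0.4,6,0,0],[-0.6,9,0,0],[-0.6,11.5,0,0],[-0.6,11.5,0,0],[-0.6,11.5,-2,0],[-0.6,11.5,-4,0],[-0.6,11.5,-6,0],[-0.6,11.5,-6,0],[-0.6,11.5,-6,0]])

```text
time: 8.82
ee_pos: [0.4384, 0.1466, 0.1932]
tcp_rot: [-178.2, 0.1, 34.5]
wrist_force: [0.4, 0.3, 1.5]
opening: 0.0854
grasp_force: 0.0
```

```bash
python3 - <<'E'
from h import *
a=camera("top")[:,:,::-1][210:310,170:310];b=camera("side")[:,:,::-1][220:360,250:390]
a=cv2.resize(a,(400,286),interpolation=cv2.INTER_CUBIC);b=cv2.resize(b,(400,400),interpolation=cv2.INTER_CUBIC);o=np.zeros((400,800,3),np.uint8);o[:286,:400]=a;o[:400,400:]=b;cv2.imwrite("pics/g3.png",o)
q=get_obs();p=q["ee_pos"];print(p,q["tcp_rot"])
for s in(-1,1):
  P=p+[s*.0428*.565,-s*.0428*.825,.013];print((proj("side",P)-[250,220]+.5)*400/140-.5+[400,0])
E
```

```text
[0.43925969 0.14689883 0.19482268] [-1.78238210e+02 -3.13316598e-02  3.44934872e+01]
[618.79430296 154.23352045]
[589.5728766   56.49489687]
```

View pics/g3.png

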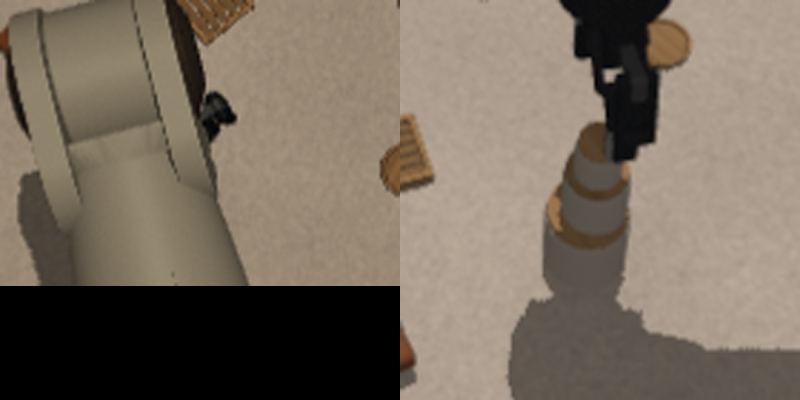

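The near fingertip sits at (622,158), just beside the small jar on the camera side, and the far finger is hidden. The spacing looks right, so I'll go down and grasp.

>>> servo_tool(moves=[[0,0,-1.5,0],[0,0,-3,0],[0,0,-4.5,0],[0,0,-5.5,0],[0,0,-6.1,0],[0,0,-6.1,0],[0,0,-6.1,0]])

```text
time: 9.5
ee_pos: [0.4391, 0.1471, 0.1332]
tcp_rot: [-178.2, 0.0, 34.5]
wrist_force: [-0.3, 0.3, -0.4]
opening: 0.0854
grasp_force: 0.0
```

>>> servo_tool(moves=[[0,0,0,0],[0,0,0,0],[0,0,0,0],[0,0,0,0],[0,0,0,0],[0,0,0,0],[0,0,0,0],[0,0,0,0],[0,0,0,0],[0,0,0,0],[0,0,0,0]], claw=1, force=20)

```text
time: 10.42
ee_pos: [0.4392, 0.1471, 0.133]
tcp_rot: [-178.2, -0.0, 34.5]
wrist_force: [-0.1, -0.2, 6.1]
opening: 0.0356
grasp_force: 20.1
```

>>> servo_tool(moves=[[0,0,0.5,0],[0,0,1.2,0],[0,0,2.5,0],[0,0,4,0],[0,0,5,0],[0,0,5,0],[0,0,5,0]])

```text
time: 11.0
ee_pos: [0.4392, 0.1471, 0.1827]
tcp_rot: [-178.2, 0.0, 34.6]
wrist_force: [-0.5, -0.1, -1.3]
opening: 0.0355
grasp_force: 20.1
```

```bash
python3 - <<'E'
from h import *
a=camera("top")[:,:,::-1][210:310,170:310];b=camera("side")[:,:,::-1][220:360,250:390]
a=cv2.resize(a,(400,286),interpolation=cv2.INTER_CUBIC);b=cv2.resize(b,(400,400),interpolation=cv2.INTER_CUBIC);o=np.zeros((400,800,3),np.uint8);o[:286,:400]=a;o[:400,400:]=b;cv2.imwrite("pics/g4.png",o)
q=get_obs();print(q["ee_pos"])
E
```

```text
[0.43866158 0.14694998 0.18165781]
```

View pics/g4.png

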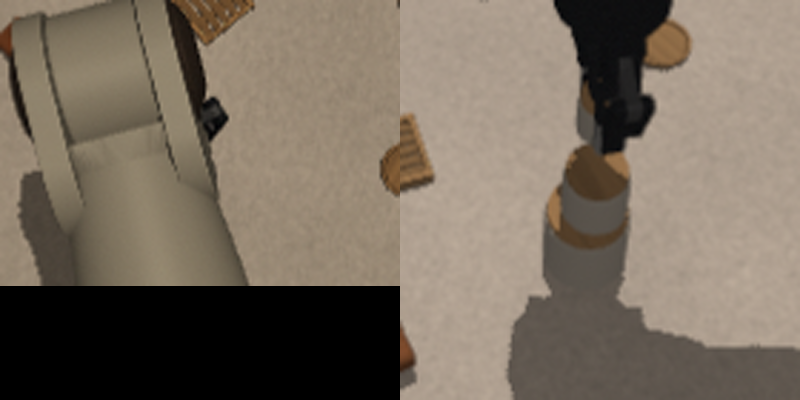

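```bash
python3 - <<'E'
from h import *
G=lambda p:(np.array(p)-[250,220]+.5)*400/140-.5+[400,0]
def ext(c,z,r):
    k=np.array([G(p) for p in circ("side",c,z,r)]);return np.r_[k.min(0),k.max(0)].round(1)
c=(.4388,.147)
print("held small bottom/mid",ext(c,.1775+.005,.018),ext(c,.1775+.02,.018))
for c in((.4388,.147),(.438,.152),(.438,.144)):
  print(c,"med lid",ext(c,.128,.024),"body",ext(c,.115,.026),"large lid",ext(c,.072,.032),"body",ext(c,.04,.034))
o,d=ray("side",250+(590-399.5)/2.857-.5,220+150/2.857);print(np.linalg.norm(o-[.44,.147,.128]))
E
```

```text
held small bottom/mid [576.5 105.3 627.6 146.8] [577.5  92.4 629.3 134. ]
(0.4388, 0.147) med lid [565.3 142.8 630.2 197.2] body [562.  150.6 631.6 209.2] large lid [552.4 175.6 635.  246.8] body [548.7 195.6 634.3 270.4]
(0.438, 0.152) med lid [563.7 148.2 628.9 203. ] body [560.4 155.9 630.3 215. ] large lid [550.8 180.8 633.8 252.6] body [547.2 200.7 633.1 276.1]
(0.438, 0.144) med lid [567.8 140.2 632.6 194.3] body [564.5 148.  633.9 206.4] large lid [554.8 173.1 637.3 244. ] body [551.1 193.1 636.5 267.7]
0.8658482987062922
```

```bash
python3 - <<'E'
from h import *
im=camera("side")[:,:,::-1]
a=cv2.resize(im[190:250,255:365],(770,420),interpolation=cv2.INTER_CUBIC);cv2.imwrite("pics/g5.png",a)
U=lambda x,y:(255+(x+.5)/7-.5,190+(y+.5)/7-.5)
for n,c,r in(("M",(.6571,-.1168),.0385),("S",(.4622,-.0958),.0305)):
  k=np.array([(np.array(p)-[255,190]+.5)*7-.5 for p in circ("side",c,.008,r)]);print(n,k.min(0),k.max(0))
  for d in((0.004,0),(0,.004)):
    k2=np.array([(np.array(p)-[255,190]+.5)*7-.5 for p in circ("side",np.add(c,d),.008,r)]);print(d,k2.mean(0)-k.mean(0))
E
```

```text
M [77.07876531 56.33363903] [262.65238493 189.38828808]
(0.004, 0) [-8.73491035 -2.81512495]
(0, 0.004) [-4.07893775  6.32700393]
S [522.21933329 244.36092394] [679.83674963 363.54054127]
(0.004, 0) [-9.76991372 -3.19469904]
(0, 0.004) [-3.36740496  7.14909749]
```

View pics/g5.png

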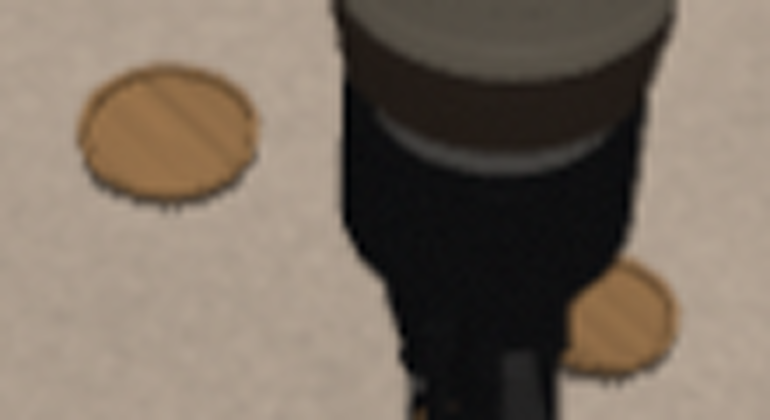

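The side view puts both saucers 3–4 mm further towards +y than the top view does, so I'll use averages. Carrying the small jar to its saucer at about (0.4617, −0.0938).

>>> servo_tool(moves=[[0.2,-1.5,0,0],[0.5,-4.5,0,0],[0.8,-8,0,0],[1.2,-11.5,0,0],[1.5,-15,0,0],[1.8,-18.5,0,0],[2.1,-21.5,0,0],[2.3,-23.5,0,0],[2.3,-24.1,0,0],[2.3,-24.1,-2,0],[2.3,-24.1,-5,0],[2.3,-24.1,-8,0],[2.3,-24.1,-11,0],[2.3,-24.1,-13.5,0],[2.3,-24.1,-15,0],[2.3,-24.1,-16,0],[2.3,-24.1,-16.7,0],[2.3,-24.1,-17,0],[2.3,-24.1,-17,0],[2.3,-24.1,-17,0]])

```text
time: 12.82
ee_pos: [0.4624, -0.0939, 0.0133]
tcp_rot: [-178.3, -0.0, 34.6]
wrist_force: [0.1, 1.0, -0.4]
opening: 0.0355
grasp_force: 20.1
```

```bash
python3 - <<'E'
from h import *
a=camera("top")[:,:,::-1][220:300,260:380];b=camera("side")[:,:,::-1][180:300,270:420]
a=cv2.resize(a,(400,267),interpolation=cv2.INTER_CUBIC);b=cv2.resize(b,(400,320),interpolation=cv2.INTER_CUBIC);o=np.zeros((320,800,3),np.uint8);o[:267,:400]=a;o[:320,400:]=b;cv2.imwrite("pics/g6.png",o)
print(get_obs()["ee_pos"])
E
```

```text
[ 0.46257179 -0.09406864  0.01345296]
```

View pics/g6.png

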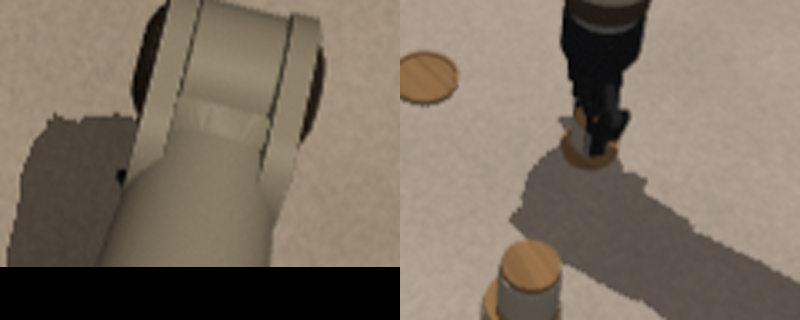

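The small jar is over its saucer, with the ring showing around it at (590,150) in the side panel. I'll lower and release.

>>> servo_tool(moves=[[0,0,-0.2,0],[0,0,-0.35,0],[0,0,-0.4,0],[0,0,-0.4,0],[0,0,-0.4,0]])

```text
time: 13.33
ee_pos: [0.4622, -0.094, 0.009]
tcp_rot: [-178.3, 0.0, 34.5]
wrist_force: [-0.5, 0.7, 5.9]
opening: 0.0351
grasp_force: 20.8
```

>>> servo_tool(moves=[[0,0,0,0],[0,0,0,0],[0,0,0,0],[0,0,0,0],[0,0,0,0],[0,0,0,0],[0,0,0,0],[0,0,2,0],[0,0,5,0],[0,0,8,0],[0,0,12,0],[0,0,15,0],[0,0,18,0],[0,0,18,0],[0,0,18,0]], claw=0)

```text
time: 14.58
ee_pos: [0.4628, -0.0942, 0.19]
tcp_rot: [-178.3, -0.1, 34.5]
wrist_force: [0.0, 0.2, -0.3]
opening: 0.0853
grasp_force: 0.0
```

>>> servo_tool(moves=[[3,-2,0,0],[6,-4,0,0],[10,-6,0,0],[14,-8,0,0],[16,-10,0,0],[16,-10,0,0],[16,-10,0,0],[16,-10,0,0]])

```text
time: 15.25
ee_pos: [0.6212, -0.1938, 0.1868]
tcp_rot: [-178.1, 0.1, 34.5]
wrist_force: [-0.1, 0.5, -0.7]
opening: 0.0854
grasp_force: 0.0
```

```bash
python3 - <<'E'
from h import *
a=camera("top")[:,:,::-1][220:300,200:350];b=camera("side")[:,:,::-1][190:340,270:420]
a=cv2.resize(a,(450,240),interpolation=cv2.INTER_CUBIC);b=cv2.resize(b,(350,350),interpolation=cv2.INTER_CUBIC);o=np.zeros((350,800,3),np.uint8);o[:240,:450]=a;o[:350,450:]=b;cv2.imwrite("pics/g7.png",o)
G=lambda p:(np.array(p)-[200,220]+.5)*3-.5
H=lambda p:(np.array(p)-[270,190]+.5)*350/150-.5+[450,0]
for n,F in(("top",G),("side",H)):
  for c,z,r in (((.4622,-.094),.048,.016),((.4622,-.0958),.008,.0305),((.4385,.147),.128,.024),((.4385,.147),.072,.032)):
    k=np.array([F(p) for p in circ(n,c,z,r)]);print(n,z,r,k.min(0).round(1),k.max(0).round(1))
E
```

```text
top 0.048 0.016 [322.9 127. ] [354.9 158.9]
top 0.008 0.0305 [308.6 117.9] [367.9 177.2]
top 0.128 0.024 [ 63.5 122.6] [114.1 173.3]
top 0.072 0.032 [ 62.1 121.8] [127.2 186.9]
side 0.048 0.016 [603.6  68.4] [632.   89.4]
side 0.008 0.0305 [588.7  81.1] [641.3 120.8]
side 0.128 0.024 [538.5 186.6] [591.6 231.1]
side 0.072 0.032 [528.  213.4] [595.5 271.6]
```

View pics/g7.png

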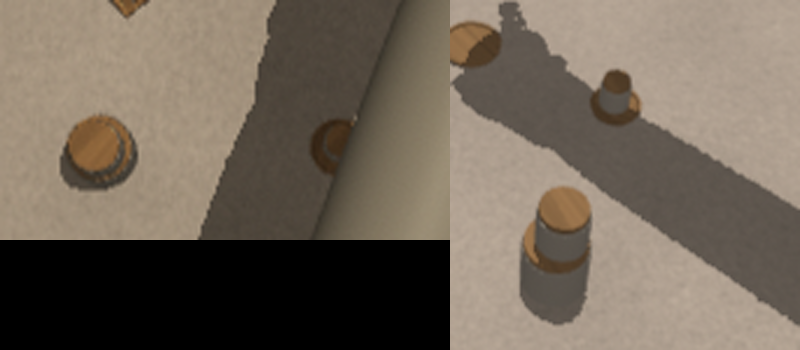

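In the top panel the small jar is centred in its saucer. The medium lid is at (94,144) in the top panel and (565,210) in the side panel, which puts the medium jar at about (0.440, 0.1445).

>>> servo_tool(moves=[[-2,3.5,0,0],[-4,7,0,0],[-6,10.5,0,0],[-8,14,0,0],[-10,17.5,0,0],[-12,21,0,0],[-14,25,0,0],[-16,29,0,0],[-17.5,32,0,0],[-18.1,33.8,0,0],[-18.1,33.8,0,0],[-18.1,33.8,0,0],[-18.1,33.8,-3,0],[-18.1,33.8,-6,0],[-18.1,33.8,-8,0],[-18.1,33.8,-10,0],[-18.1,33.8,-10.7,0],[-18.1,33.8,-10.7,0],[-18.1,33.8,-10.7,0]])

```text
time: 16.93
ee_pos: [0.4411, 0.1435, 0.0823]
tcp_rot: [-178.2, 0.0, 34.5]
wrist_force: [1.3, -0.1, 0.2]
opening: 0.0855
grasp_force: 0.0
```

>>> servo_tool(moves=[[0,0,0,0],[0,0,0,0],[0,0,0,0],[0,0,0,0],[0,0,0,0],[0,0,0,0],[0,0,0,0],[0,0,0,0],[0,0,0,0],[0,0,0,0]], claw=1, force=25)

```text
time: 17.77
ee_pos: [0.4414, 0.1445, 0.0827]
tcp_rot: [-178.2, -0.1, 34.6]
wrist_force: [-1.2, 1.4, 5.4]
opening: 0.0516
grasp_force: 25.4
```

>>> servo_tool(moves=[[0,0,0.5,0],[0,0,1.5,0],[0,0,3,0],[0,0,4,0],[1,-1.2,4,0],[3,-3.6,4,0],[5,-6,4,0],[7.5,-9,4,0],[10,-12,4,0],[12.5,-15,4,0],[15,-18,4,0],[17.5,-21,4,0],[19.5,-23.5,4,0],[21,-25.3,4,0],[21.5,-25.9,4,0],[21.5,-25.9,4,0],[21.5,-25.9,3,0],[21.5,-25.9,1,0],[21.5,-25.9,-1,0],[21.5,-25.9,-1,0]])

```text
time: 19.43
ee_pos: [0.6532, -0.1132, 0.067]
tcp_rot: [-178.0, 0.3, 34.6]
wrist_force: [-0.7, -0.3, -2.7]
opening: 0.0513
grasp_force: 26.8
```

>>> servo_tool(moves=[[0,0,-1.5,0],[0,0,-3,0],[0,0,-4,0],[0,0,-4.8,0],[0,0,-5.2,0],[0,0,-5.2,0],[0,0,-5.2,0],[0,0,-5.2,0]])

```text
time: 20.1
ee_pos: [0.6563, -0.115, 0.0204]
tcp_rot: [-178.3, -0.0, 34.5]
wrist_force: [0.0, -0.5, -1.2]
opening: 0.0511
grasp_force: 26.9
```

>>> servo_tool(moves=[[0,0,-0.2,0],[0,0,-0.4,0],[0,0,-0.55,0],[0,0,-0.6,0],[0,0,-0.6,0],[0,0,-0.6,0]])

```text
time: 20.6
ee_pos: [0.6562, -0.115, 0.0146]
tcp_rot: [-178.3, -0.0, 34.5]
wrist_force: [-2.4, 0.8, 6.2]
opening: 0.0511
grasp_force: 27.5
```

>>> servo_tool(moves=[[0,0,0,0],[0,0,0,0],[0,0,0,0],[0,0,0,0],[0,0,0,0],[0,0,0,0],[0,0,2,0],[0,0,4,0],[0,0,7,0],[0,0,10,0],[0,0,14,0],[0,0,17,0],[0,0,18,0],[0,0,18,0]], claw=0)

```text
time: 21.77
ee_pos: [0.6571, -0.1152, 0.1971]
tcp_rot: [-178.4, -0.2, 34.5]
wrist_force: [-0.2, 0.5, 0.4]
opening: 0.0854
grasp_force: 0.0
```

>>> servo_tool(moves=[[-1,3.5,0,0.12],[-2,7,0,0.24],[-3,10.5,0,0.36],[-4,14,0,0.48],[-5,17.5,0,0.6],[-6,21,0,0.72],[-7,24.5,0,0.84],[-8,28,0,0.97],[-9,31.5,0,0.97],[-9,35,0,0.97],[-9,38.5,0,0.97],[-9,42,0,0.97],[-9,45,0,0.97],[-9,46,0,0.97],[-9,46,0,0.97],[-9,46,0,0.97]])

```text
time: 23.1
ee_pos: [0.5655, 0.3447, 0.1917]
tcp_rot: [-178.1, 0.1, 90.2]
wrist_force: [-0.6, -0.9, 0.5]
opening: 0.0854
grasp_force: 0.0
```

```bash
python3 - <<'E'
from h import *
a=camera("top")[:,:,::-1][170:300,200:350];b=camera("side")[:,:,::-1][190:340,240:390]
a=cv2.resize(a,(450,390),interpolation=cv2.INTER_CUBIC);b=cv2.resize(b,(350,350),interpolation=cv2.INTER_CUBIC);o=np.zeros((390,800,3),np.uint8);o[:,:450]=a;o[:350,450:]=b;cv2.imwrite("pics/g8.png",o)
G=lambda p:(np.array(p)-[200,170]+.5)*3-.5
H=lambda p:(np.array(p)-[240,190]+.5)*350/150-.5+[450,0]
for n,F in(("top",G),("side",H)):
  for c,z,r in (((.4622,-.094),.048,.016),((.6563,-.115),.06,.024),((.6565,-.1148),.008,.0385),((.440,.1445),.072,.032),((.440,.1445),.064,.034),((.440,.1445),.006,.034)):
    k=np.array([F(p) for p in circ(n,c,z,r)]);print(n,z,r,k.min(0).round(1),k.max(0).round(1))
print(get_obs()["ee_pos"])
E
```

```text
top 0.048 0.016 [322.9 277. ] [354.9 308.9]
top 0.06 0.024 [341.8  79.8] [388.8 125.5]
top 0.008 0.0385 [324.8  78.9] [397.7 149.8]
top 0.072 0.032 [ 64.8 270.4] [129.8 335.4]
top 0.064 0.034 [ 63.7 269.4] [132.4 338.2]
top 0.006 0.034 [ 70.5 276.7] [136.6 342.9]
side 0.048 0.016 [673.6  68.4] [702.   89.4]
side 0.06 0.024 [520.6  -2.6] [560.5  25.2]
side 0.008 0.0385 [510.1  19.6] [572.  64.]
side 0.072 0.032 [597.5 210.9] [664.9 268.8]
side 0.064 0.034 [595.2 213.8] [666.3 275.2]
side 0.006 0.034 [593.7 245.5] [661.6 305.7]
[0.56598448 0.34360025 0.19283525]
```

View pics/g8.png

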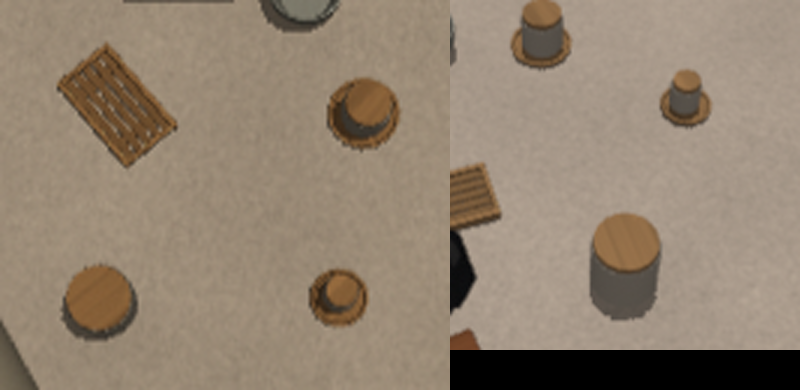

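Top panel: the small and medium jars stand inside their saucers at (343,291) and (370,102). Compared with the known release points, the top camera is biased by about 4.5 mm in y. Corrected positions are large jar (0.4435, 0.1455), large saucer (0.550, 0.4255) and dish (0.6535, 0.1475).

>>> servo_tool(moves=[[-2,-3.3,0,0],[-4,-6.6,0,0],[-6,-9.9,0,0],[-8,-13.2,0,0],[-10,-16.5,0,0],[-11.7,-19,0,0],[-12.2,-19.9,0,0],[-12.2,-19.9,0,0],[-12.2,-19.9,0,0],[-12.2,-19.9,-3,0],[-12.2,-19.9,-6,0],[-12.2,-19.9,-8,0],[-12.2,-19.9,-10,0],[-12.2,-19.9,-12,0],[-12.2,-19.9,-14,0],[-12.2,-19.9,-16,0],[-12.2,-19.9,-17.3,0],[-12.2,-19.9,-18,0],[-12.2,-19.9,-18,0],[-12.2,-19.9,-18,0]])

```text
time: 24.87
ee_pos: [0.4442, 0.1464, 0.0135]
tcp_rot: [-178.2, 0.0, 90.1]
wrist_force: [0.3, 1.1, -0.2]
opening: 0.0856
grasp_force: 0.0
```

>>> servo_tool(moves=[[0,0,0,0],[0,0,0,0],[0,0,0,0],[0,0,0,0],[0,0,0,0],[0,0,0,0],[0,0,0,0],[0,0,0,0]], claw=1, force=40)

```text
time: 25.53
ee_pos: [0.4447, 0.1464, 0.0151]
tcp_rot: [-178.3, -0.0, 90.1]
wrist_force: [-2.4, 0.7, 5.2]
opening: 0.0673
grasp_force: 45.5
```

>>> servo_tool(moves=[[0,0,0.5,0],[0,0,2,0],[0,0,4,0],[0,0,6,0],[0,0,7,0],[0.4,1,7,0],[1.2,3,7,0],[2.4,6,7,0],[3.6,9.5,7,0],[5,13,7,0],[6.3,16.5,7,0],[7.6,20,7,0],[8.9,23.5,7,0],[10,26.5,7,0],[10.6,27.9,7,0],[10.6,27.9,7,0],[10.6,27.9,7,0],[10.6,27.9,5.5,0],[10.6,27.9,4,0],[10.6,27.9,4,0]])

```text
time: 27.2
ee_pos: [0.5484, 0.4234, 0.0497]
tcp_rot: [-178.0, 0.2, 90.1]
wrist_force: [-0.5, -1.0, -3.7]
opening: 0.0676
grasp_force: 45.9
```

>>> servo_tool(moves=[[0,0,-1,0],[0,0,-2,0],[0,0,-2.7,0],[0,0,-3,0],[0,0,-3,0],[0,0,-3,0]])

```text
time: 27.7
ee_pos: [0.5499, 0.425, 0.0236]
tcp_rot: [-178.2, 0.0, 90.1]
wrist_force: [-0.1, 0.8, -2.3]
opening: 0.0673
grasp_force: 46.0
```

```bash
python3 - <<'E'
from h import *
a=camera("top")[:,:,::-1][190:280,110:230];b=camera("side")[:,:,::-1][290:420,130:290]
a=cv2.resize(a,(400,300),interpolation=cv2.INTER_CUBIC);b=cv2.resize(b,(400,325),interpolation=cv2.INTER_CUBIC);o=np.zeros((325,800,3),np.uint8);o[:300,:400]=a;o[:325,400:]=b;cv2.imwrite("pics/g9.png",o)
H=lambda p:(np.array(p)-[130,290]+.5)*2.5-.5+[400,0]
q=get_obs()["ee_pos"];print(q)
for c,z,r in ((q,q[2]-.014+.072,.032),(q,q[2]-.009,.034),((.55,.4255),.008,.0465)):
    k=np.array([H(p) for p in circ("side",c,z,r)]);print(z,r,k.min(0).round(1),k.max(0).round(1))
E
```

```text
[0.55016544 0.42525484 0.02413453]
0.0821345269454187 0.032 [550.7 200.1] [637.2 288.2]
0.015134526945418713 0.034 [563.2 230.8] [649.4 320.5]
0.008 0.0465 [548.8 219.1] [666.1 341.3]
```

View pics/g9.png

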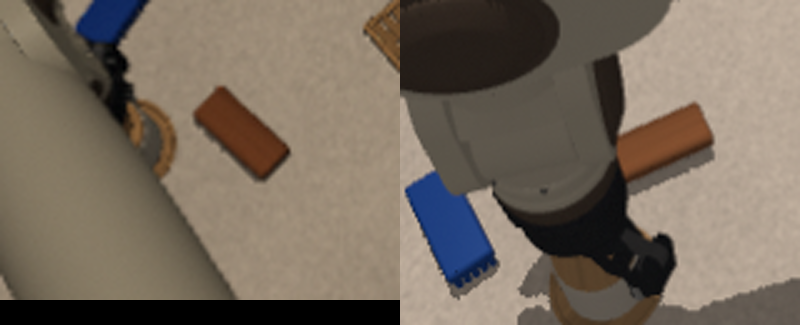

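The jar sits inside the saucer ring in both panels. In the side panel the saucer's left edge, at about 549, matches the prediction. I'll lower it now.

>>> servo_tool(moves=[[0,0,-0.2,0],[0,0,-0.4,0],[0,0,-0.5,0],[0,0,-0.5,0],[0,0,-0.5,0]])

```text
time: 28.22
ee_pos: [0.5501, 0.4252, 0.0193]
tcp_rot: [-178.3, 0.0, 90.1]
wrist_force: [-1.6, -0.6, 3.3]
opening: 0.0672
grasp_force: 46.7
```

>>> servo_tool(moves=[[0,0,-0.1,0],[0,0,-0.1,0],[0,0,-0.1,0]])

```text
time: 28.47
ee_pos: [0.5501, 0.4252, 0.0192]
tcp_rot: [-178.3, -0.0, 90.1]
wrist_force: [-3.5, -2.4, 10.2]
opening: 0.0672
grasp_force: 47.4
```

>>> servo_tool(moves=[[0,0,0,0],[0,0,0,0],[0,0,0,0],[0,0,0,0],[0,0,0,0],[0,0,0,0],[0,0,1,0],[0,0,3,0],[0,0,6,0],[0,0,9,0],[0,0,12,0],[0,0,12,0],[0,0,12,0]], claw=0)

```text
time: 29.55
ee_pos: [0.5508, 0.4257, 0.1407]
tcp_rot: [-178.4, -0.1, 90.1]
wrist_force: [0.3, 1.0, -0.2]
opening: 0.0854
grasp_force: 0.0
```

>>> servo_tool(moves=[[0.4,-3,0,-0.12],[0.8,-6,0,-0.24],[1.2,-9,0,-0.36],[1.5,-10.9,0,-0.48],[1.5,-10.9,0,-0.6],[1.5,-10.9,0,-0.69],[1.5,-10.9,0,-0.69],[1.5,-10.9,-3,-0.69],[1.5,-10.9,-6,-0.69],[1.5,-10.9,-9,-0.69],[1.5,-10.9,-11,-0.69],[1.5,-10.9,-13,-0.69],[1.5,-10.9,-13.2,-0.69],[1.5,-10.9,-13.2,-0.69],[1.5,-10.9,-13.2,-0.69]])

```text
time: 30.8
ee_pos: [0.5651, 0.3164, 0.0063]
tcp_rot: [-178.2, 0.0, 50.7]
wrist_force: [0.3, -0.0, 0.3]
opening: 0.0852
grasp_force: 0.0
```

```bash
python3 - <<'E'
from h import *
C=np.array([pt("top",110+(x+.5)/3.3333-.5,190+(y+.5)/3.3333-.5,.030) for x,y in((222,87),(195,117),(264,179),(289,150))])+[0,.0045]
print(C.mean(0),np.degrees(np.arctan2(*(C[3]-C[0]+C[2]-C[1])[::-1])))
d=C.mean(0)-[.565,.316];a=np.radians(50.6);print("along",d@[np.cos(a),np.sin(a)],"across",d@[-np.sin(a),np.cos(a)])
E
```

```text
[0.56445269 0.31512653] -129.50604829682615
along -0.0010223544685104523 across -0.000131499961899823
```

>>> servo_tool(moves=[[0,0,0,0],[0,0,0,0],[0,0,0,0],[0,0,0,0],[0,0,0,0],[0,0,0,0],[0,0,0,0],[0,0,0,0],[0,0,0,0],[0,0,0,0]], claw=1, force=30)

```text
time: 31.63
ee_pos: [0.5654, 0.3163, 0.0065]
tcp_rot: [-178.3, -0.0, 50.6]
wrist_force: [-1.2, -1.5, 5.3]
opening: 0.0398
grasp_force: 31.1
```

>>> servo_tool(moves=[[0,0,1,0],[0,0,3,0],[0,0,5,0],[1,-2,5,-0.03],[2.5,-5,5,-0.06],[4,-8,5,-0.09],[5.5,-11,5,-0.12],[7,-14,5,-0.14],[8.2,-16,5,-0.14],[8.9,-16.8,5,-0.14],[8.9,-16.8,5,-0.14],[8.9,-16.8,4,-0.14],[8.9,-16.8,3,-0.14],[8.9,-16.8,2,-0.14],[8.9,-16.8,1.5,-0.14],[8.9,-16.8,1.5,-0.14],[8.9,-16.8,1.5,-0.14]])

```text
time: 33.05
ee_pos: [0.6532, 0.1486, 0.0198]
tcp_rot: [-178.2, 0.1, 42.6]
wrist_force: [-0.1, 0.3, -0.1]
opening: 0.0394
grasp_force: 30.5
```

>>> servo_tool(moves=[[0,0,-0.3,0],[0,0,-0.5,0],[0,0,-0.6,0],[0,0,-0.7,0],[0,0,-0.7,0],[0,0,-0.7,0]])

```text
time: 33.55
ee_pos: [0.654, 0.1481, 0.0146]
tcp_rot: [-178.2, -0.0, 42.6]
wrist_force: [-3.0, -0.3, 5.4]
opening: 0.0394
grasp_force: 31.2
```

Contact felt. I'll release, back off and take the last look.

>>> servo_tool(moves=[[0,0,0,0],[0,0,0,0],[0,0,0,0],[0,0,0,0],[0,0,0,0],[0,0,0,0],[0,0,2,0],[0,0,5,0],[0,0,8,0],[0,0,12,0],[0,0,16,0],[0,0,20,0],[0,0,24,0],[0,0,24,0]], claw=0)

```text
time: 34.72
ee_pos: [0.6553, 0.1483, 0.2634]
tcp_rot: [-178.6, -0.6, 42.6]
wrist_force: [0.1, -0.5, 0.8]
opening: 0.0853
grasp_force: 0.0
```

>>> servo_tool(moves=[[-4,0,0,0],[-8,0,0,0],[-12,0,0,0],[-16,0,0,0],[-20,0,0,0],[-24,0,0,0],[-28,0,0,0],[-31,0,0,0],[-31,0,0,0],[-31,0,0,0]])

```text
time: 35.55
ee_pos: [0.3431, 0.1481, 0.2543]
tcp_rot: [-178.3, -0.1, 42.6]
wrist_force: [0.2, 0.6, -1.1]
opening: 0.0856
grasp_force: 0.0
```

```bash
python3 - <<'E'
from h import *
a=camera("top")[:,:,::-1][170:295,125:345];b=camera("side")[:,:,::-1][160:420,130:380]
a=cv2.resize(a,(528,300),interpolation=cv2.INTER_CUBIC);b=cv2.resize(b,(500,520),interpolation=cv2.INTER_CUBIC)
o=np.zeros((590,800,3),np.uint8);o[:300,:528]=a;d=camera("side")[:,:,::-1]
def put(c,x,y,w):
    x0,y0,x1,y1=c;i=d[y0:y1,x0:x1];h=int(w*i.shape[0]/i.shape[1]);o[y:y+h,x:x+w]=cv2.resize(i,(w,h),interpolation=cv2.INTER_CUBIC)
put((170,340,270,420),0,302,330);put((190,240,290,320),335,302,330);put((255,180,365,260),530,0,270)
cv2.imwrite("pics/f.png",o)
q=get_obs();print(q["ee_pos"],q["q"])
E
```

```text
[0.34456536 0.14811279 0.25334254] [ 22.00507855 -17.41026608  -7.86383275 100.209848     1.65237719
 159.43772332]
```

View pics/f.png

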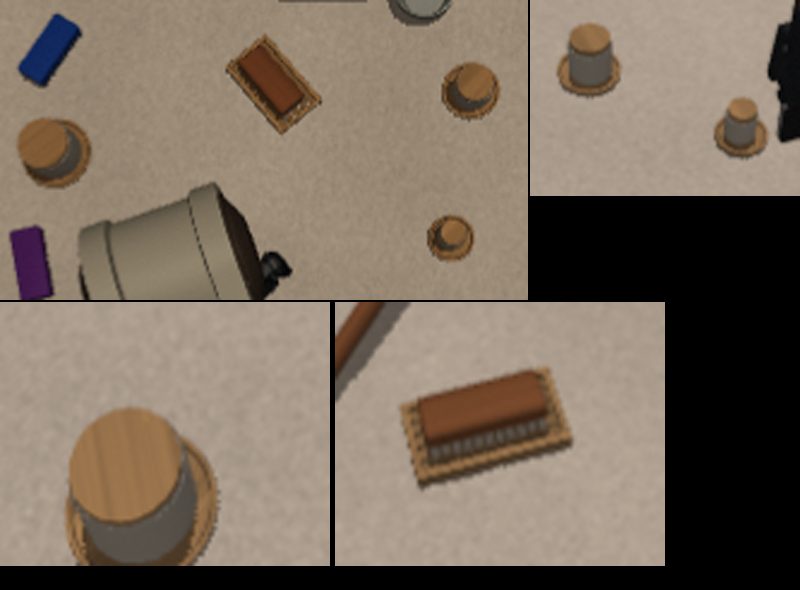

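```bash
python3 - <<'E'
from h import *
F=lambda x,y:(125+(x+.5)/2.4-.5,170+(y+.5)/2.4-.5)
P=lambda u:(np.array(u)-[125,170]+.5)*2.4-.5
for n,c,zl,rl,rs in(("L",(.5501,.4252),.076,.032,.0465),("M",(.6562,-.115),.06,.024,.0385),("S",(.4622,-.094),.048,.016,.0305)):
  for z,r in((zl,rl),(.008,rs)):
    k=np.array([P(u) for u in circ("top",c,z,r)]);print(n,z,k.min(0).round(1),k.max(0).round(1))
b=np.mean([pt("top",*F(*u),.038) for u in((264,46),(237,70),(276,114),(304,92))],0);d=np.mean([pt("top",*F(*u),.012) for u in((265,36),(226,70),(283,132),(322,99))],0)
a=np.radians(42.4);e=b-d;print("brush-dish",e,e@[np.cos(a),np.sin(a)],e@[-np.sin(a),np.cos(a)])
im=camera("top")[:,:,::-1]
import cv2
hsv=cv2.cvtColor(im,cv2.COLOR_BGR2HSV)
m=((hsv[...,1]>95)&(hsv[...,0]<25)).astype(np.uint8)
for (x0,y0,x1,y1) in((128,215,168,252),(305,190,337,222),(298,255,328,282)):
  s=m[y0:y1,x0:x1];ys,xs=np.nonzero(s);print(P((xs.min()+x0-.5,ys.min()+y0-.5)),P((xs.max()+x0+.5,ys.max()+y0+.5)))
E
```

```text
L 0.076 [ 13.9 119.3] [ 64.8 169.5]
L 0.008 [ 18.3 119.3] [ 89.1 189.3]
M 0.06 [453.4  63.8] [491.  100.4]
M 0.008 [439.9  63.2] [498.2 120. ]
S 0.048 [438.2 221.5] [463.8 247. ]
S 0.008 [425.4 214.1] [472.9 261.6]
brush-dish [-0.00160837  0.00250638] 0.0005023481129394845 0.002935374424766079
[ 16.3 117.1] [ 90.7 186.7]
[441.1  61.9] [498.7 119.5]
[426.7 215.5] [474.7 261.1]
```

The final view shows all three jars upright in their own saucers, each about 3 mm off centre. The brush lies bristles down in its dish, also about 3 mm off. The arm is clear, so I'm handing in.

```bash
python3 -c "
from workcell import *
print(job_done())"
```

```text
the job is handed in; nothing more can be done
None
```

I handed the job in: each jar stands upright in its own saucer and the nail brush lies bristles down in its dish, all about 3 mm off centre by the last camera check; the comb and ladle weren't touched, and no verdict came back.

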